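Jack up the front of the hob for cleaning and hold it

ROBOT

A 7-joint arm with a two-finger parallel gripper is mounted at the origin on the work surface. World frame = base frame: x ahead of the robot, y to its left, z up, the work surface at z = 0. Lengths are in m, angles in rad, forces in N, time in s.
With the tool pointing down it reaches from about 0.425 to 0.8 m from the base axis. Payload 8.3 kg.
Tool frame: the origin (TCP) lies midway between the tips of the shut fingers; the grasp point (between the pads) lies 19 mm behind it; z points along the fingers, y is the line along which they close (so a half turn about z gives the same grasp; the last joint's range is limited). The gripper opens to 85 mm and grips with 20 to 120 N. Pads are 22 mm wide; open, the fingers measure 114 mm over their backs; the gripper's body (76 mm by 85 mm) begins 54 mm behind the grasp point. The pads swing forward as they close: fully open they stand 13 mm farther back than shut.
Start: joints at [1.2, 0.383, 0.016, 1.37, -0.006, 1.388, -0.046], TCP at [0.189, -0.596, 0.202] pointing down, gripper open.
Joint ranges: [-2.95, 2.95], [-0.25, 2.06], [-1.52, 1.56], [0.18, 2.33], [-1.44, 4.58], [0.02, 2.06], [-3.01, 3.01]. Speed limits (rad/s): [2.39, 2.39, 3.01, 3.01, 3.14, 3.14, 3.14].

INTERFACE

Orientations are given as a unit quaternion [w, x, y, z].
In Python, from station import monitor, imaging, workorder gives the robot as it stands.
- The arm moves only by the shell command python3 -m pendant 'ROWS' [FORCE]. ROWS is JSON, a list of rows, each a list of 7 numbers: the opening, from 0 (shut) to 1 (fully open), then the shift along the world's x, y, z normalised to -1 to 1, where 1 is 0.2 m, then the turn, a rotation vector about the world's x, y, z normalised to -1 to 1, where 1 is 0.5 rad. A call has exactly 5 rows; each row is the pose to reach, as a shift and turn from the pose commanded when the call began; what a row does not reach only later rows make up. A row lasts 1/10 s, in which the tool goes at most 50 mm and 8.59 degrees, less where a joint would pass 70% of its speed; a pose out of reach is approached as far as the arm can. A call with a number of a shift or a turn outside -1 to 1 is refused whole. A call with a gripper value outside its range is refused whole. The fingers move at their own pace and stop on an object; FORCE is the grip in N (left out, the last holds). Time passes only in rows, so rows that repeat a pose let the fingers close, or fill a call up. It gives the time, the measured TCP pose, the force, the opening and the grip force at its end, in the units of the state.
- monitor.state(): the state, without advancing time (a new reading comes with each control period).
- imaging.get_image(name): name is "scene" or "top" or "wrist"; returns the picture (384x512x3 uint8, red, green, blue); there is no depth.
- imaging.camera_params(name): a dict with "fx", "fy", "cx", "cy" (pixels), "R" (3x3) and "t" (3): a world point X has camera coordinates R X + t. Camera axes: x right, y down, z forward; pixel columns grow to the right and rows downward; lengths in m; the calibration is good to about 2 mm. A picture is of the moment at which its call begins: read the wrist's pose just before it. camera_params takes no time and is no camera call; for the wrist camera it gives the pose at the moment of the call.
- workorder.job_done(): hands the job in; it is judged then, once.
The state is a dict: "time": time; "joints": joint angles; "qvel": joint speeds; "tau": joint torques, N m; "ee_pos": TCP position; "orientation": TCP orientation; "ft_force": force on the tool from outside, world axes, zero at the start; "moment": the same for the moment, N m; "grip_width": finger opening in m; "grasp_force": force on a finger pad.
Only numpy, scipy, OpenCV 4.12 (cv2) and the standard library are available. Lean on these libraries where they do the work, as an engineer would, in place of code of your own. Each camera call takes 0.05 s, during which the arm holds its last target. There are 200 camera calls.

TASK

The underside of the countertop hob is to be cleaned. Stand the pedal jack flat on the counter with its saddle centred under the lift pad on the bracket at the hob's front edge, and let go of it; pump the pedal fully down once as a trial lift and let it spring all the way back up so that the hob sets down again; then pump it fully down again and finish while holding it down, with the hob's front raised on the saddle and the fingers still pressing the pedal (do not let go at the end). Don't lift the hob by hand, shove it about or knock over or push the other things away.

Things in the scene. Friction and masses are not known exactly. Their poses are not given: they have to be found in the camera images.
- hob: Loose induction hob, about 3 kg: aluminium box 280 (x) x 300 (y) x 60 mm on four 20 mm feet, top at 85 mm, black glass top. Origin: on the counter right below its lift pad, 168 mm in front (-x) of the middle of the box. Its front, with two knobs and the lift bracket, faces its own -x. Lifted at the bracket it tips about its rear feet, which takes 10 to 16 N.
- lift_pad (a point): Centre of the underside of the lift pad: round, rubber, 40 mm wide, 70 mm above the counter, 28 mm in front of the hob's front face. Above it a steel bracket plate 56 (x) x 60 (y) mm, 74 to 80 mm high, sticks out from the middle of the hob's front; a bolt head 22 mm wide and 5 mm high on the plate marks the point. Axes as the hob's.
- jack: Loose pedal jack, 0.9 kg. Steel base 265 x 70 x 8 mm along its own x, from x = +30 mm (saddle end, fits under the hob) to -235 mm (pedal end). Origin: underside of the base below the saddle's axis. On it a grey housing 36 mm wide (y), x = +18 to -95 mm, top 45 mm above the counter: grip it across its width from above, behind the saddle, to carry the jack (balance near x = -75 mm).
- jack_grip (a point): On top of the jack's grey housing (45 mm high), in mid width, 65 mm behind the saddle's axis: a good place to grip the 36 mm housing. Axes as the jack's.
- saddle (a point): Centre of the top of the jack's saddle, a steel disc 36 mm wide; 55 mm above the counter with the pedal up. It rises 78 mm per rad of pedal, up to 35 mm, and so meets the lift pad after 15 mm and then lifts it about 20 mm.
- pedal (a point): Centre of the top of the pedal pad (50 x 50 mm, rubber top) at the end of the pump handle, which hinges on the jack at x = -92 mm, 36 mm high, 115 mm from the pad. Up: about 92 mm high at jack x = -193 mm; fully down: 42 mm high at x = -207 mm. A spring pushes it up (2 to 5 N at the pad); with the hob on the saddle it takes 8 to 17 N from above.
- jack_handle (a joint): Angle of the pump handle in rad: 0 = up (sprung back), 0.45 = fully down (stop). It springs back up when let go.
- pan: Bystander: steel pan 140 x 120 x 60 mm, loose. Origin: centre of its underside.
- spray_gun: Bystander: spray gun on a black canister 76 mm wide, 180 mm high in all, loose. Origin: centre of its underside.
- cup: Bystander: white cup 68 mm wide, 75 mm high, loose. Origin: centre of its underside.
- mug: Bystander: white mug 76 mm wide, 85 mm high, loose. Origin: centre of its underside.
- jar: Bystander: glass jar 60 mm wide, 80 mm high, loose. Origin: centre of its underside.
- bottle: Bystander: white bottle 60 mm wide, 170 mm high, loose. Origin: centre of its underside.

How it is judged:
By the outcome, as a careful person would: the job done as asked, in the order asked, and still so for the second after the job is handed in, while the arm keeps its last pose, push and grip.
It also fails if it takes over 58 s, if anything falls off the work surface, if the arm or the gripper's body presses on something with over 40 N, if the wrist force passes 120 N, or if a joint passes its speed limit or range.

## Working session

There is one attempt and no reset: what is moved stays moved. The work goes in short steps, Python scripts to look and compute and a shell command to move; the robot and the scene stay as the last step left them, time stands still between calls to the robot, and variables do not carry over. Pictures are saved under pics/ and viewed, at most 10 in all, crops included, and the job is handed in when it is done.

```bash
mkdir -p pics; cat > h.py <<'E'
import numpy as np,cv2
from station import monitor,imaging,workorder
def snap(cam,fn,crop=None,s=1):
    im=imaging.get_image(cam)[:,:,::-1]
    if crop: u0,v0,u1,v1=crop; im=im[v0:v1,u0:u1]
    cv2.imwrite('pics/'+fn,cv2.resize(im,None,fx=s,fy=s,interpolation=cv2.INTER_CUBIC))
def px(cam,u,v,z,p=None):
    p=p or imaging.camera_params(cam); R=np.array(p['R']);t=np.array(p['t'])
    d=R.T@np.array([(u-p['cx'])/p['fx'],(v-p['cy'])/p['fy'],1]); c=-R.T@t
    return c+d*(z-c[2])/d[2]
def proj(cam,X):
    p=imaging.camera_params(cam);q=np.array(p['R'])@np.array(X)+np.array(p['t'])
    return p['fx']*q[0]/q[2]+p['cx'],p['fy']*q[1]/q[2]+p['cy']
E
python3 - <<'E'
from h import *
snap('top','top1.png',s=1.5);snap('scene','scene1.png',s=1.5)
print(monitor.state())
E
```

```text
{'time': 0.1, 'joints': array([ 1.20009902,  0.38414796,  0.0163565 ,  1.37103338, -0.00627045,
        1.38821459, -0.0464584 ]), 'qvel': array([-0.002161  , -0.00112184,  0.00021482, -0.00211317, -0.00082061,
       -0.00241836, -0.00199273]), 'tau': array([ 3.87960579e-03, -6.29122925e+01,  8.47930703e-01, -3.72758889e+01,
        1.67700317e-02,  1.04333513e-02, -8.67508970e-05]), 'ee_pos': array([ 0.18923269, -0.59513559,  0.2008897 ]), 'orientation': array([-8.62539438e-04,  9.88170788e-01,  1.53354896e-01, -1.57601704e-04]), 'ft_force': array([-0.56456311, -0.6822319 , -0.39253579]), 'moment': array([ 0.01234661, -0.02816911, -0.0440495 ]), 'grasp_force': 0.0, 'grip_width': 0.085130126639456}
```

View pics/top1.png

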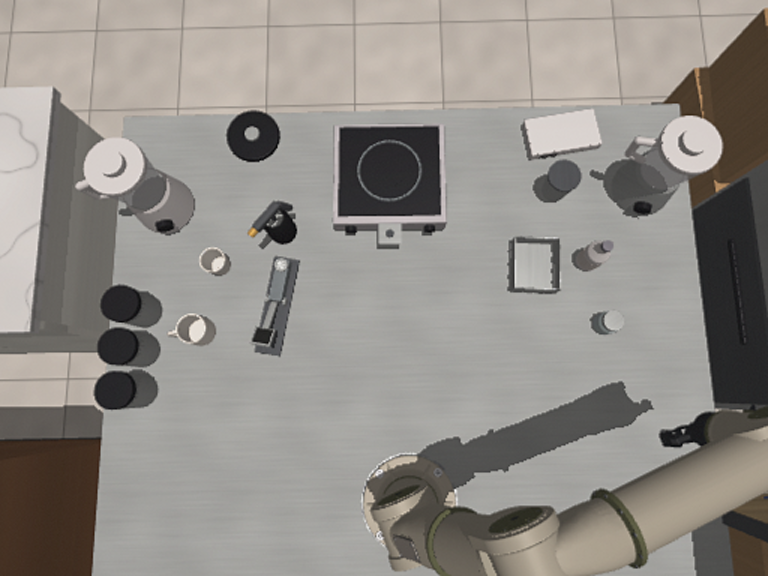

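View pics/scene1.png

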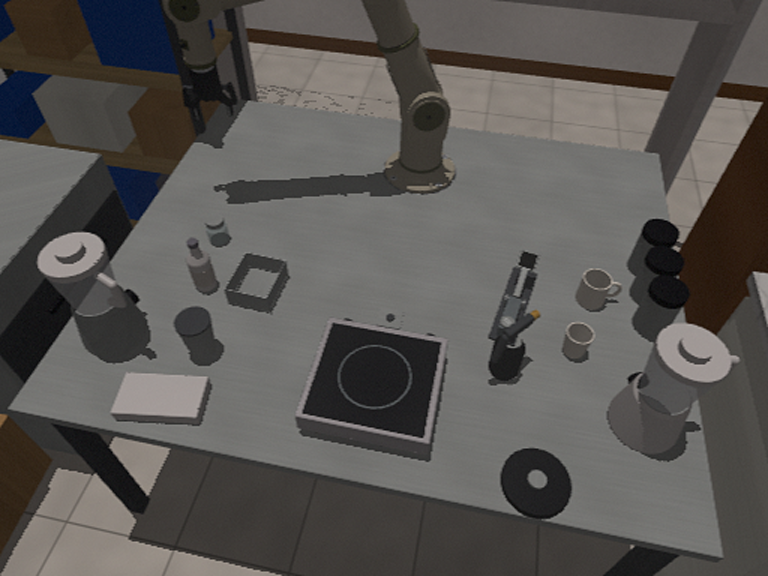

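The top view (x1.5) shows the hob's bolt at about (389,234), the jack's saddle at about (281,265) and its pedal at (264,337). The spray gun at (280,225) stands close ahead of the saddle. Next I enlarge the jack and hob area.

```bash
python3 - <<'E'
from h import *
snap('top','top2.png',(150,130,310,245),5)
for n,u,v,z in [('bolt',389,233,.085),('saddle',281,265,.055),('pedal',264,336,.092),('hobFL',334,219,.085),('hobFR',445,221,.085),('hobBL',335,125,.085),('hobBR',444,125,.085),('baseFarL',275,256,.0),('baseFarR',299,261,.008),('baseNearR',278,355,.008),('baseNearL',253,349,.008),('gun',281,235,.1)]:
    print(n,px('top',u/1.5,v/1.5,z).round(3))
print(-np.array(imaging.camera_params('top')['R']).T@imaging.camera_params('top')['t'],imaging.camera_params('top')['R'])
E
```

```text
bolt [0.683 0.036 0.085]
saddle [0.611 0.323 0.055]
pedal [0.421 0.355 0.092]
hobFL [0.724 0.179 0.085]
hobFR [ 0.712 -0.111  0.085]
hobBL [0.988 0.176 0.085]
hobBR [ 0.98  -0.118  0.085]
baseFarL [ 0.649  0.351 -0.   ]
baseFarR [0.631 0.284 0.008]
baseNearR [0.378 0.337 0.008]
baseNearL [0.395 0.404 0.008]
gun [0.68  0.314 0.1  ]
[0.27798617 0.00512128 1.52265077] [[-0.02088739 -0.99973379 -0.00980096]
 [-0.98383324  0.02229721 -0.17769353]
 [ 0.17786476  0.00593096 -0.98403707]]
```

View pics/top2.png

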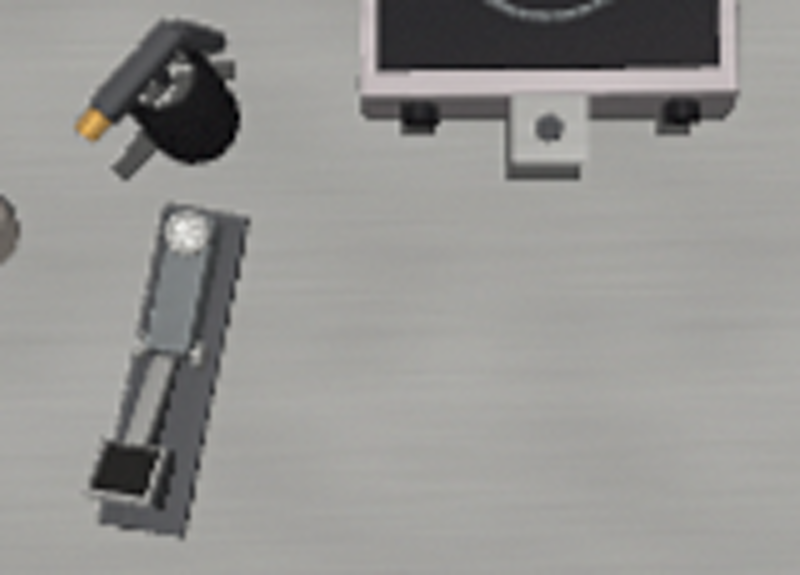

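The crop shows the bolt at (549,127), the saddle at (187,231), the pedal at (128,470), and the base corners at (249,215), (184,537), (100,523). The hob's front top edge runs from (361,93) to (738,96).

```bash
python3 - <<'E'
from h import *
f=lambda U,V,z:px('top',150+(U-2)/5,130+(V-2)/5,z)
b=f(549,127,.085);s=f(187,231,.055);p=f(128,470,.092)
r0=f(249,215,.008);r1=f(184,537,.008);l1=f(100,523,.008)
h0=f(361,93,.085);h1=f(738,96,.085)
an=lambda d:np.degrees(np.arctan2(d[1],d[0]))
print('bolt',b,'saddle',s,'pedal',p,r0,r1,l1)
print('jack yaw',an(s-p),an(r0-r1), 'hob yaw',an(h0-h1)-90)
print(h0,h1)
y=np.radians(an(r0-r1)); d=np.array([np.cos(y),np.sin(y)])
print('grip',s[:2]-.065*d,'cam h')
import math
print('arm tool yaw y-axis', )
p=imaging.camera_params('wrist');c=-np.array(p['R']).T@p['t'];print('wristcam',c,p)
E
```

```text
bolt [0.68420645 0.03529939 0.085     ] saddle [0.61433434 0.32399575 0.055     ] pedal [0.4221106  0.35761879 0.092     ] [0.63734058 0.28361495 0.008     ] [0.37633207 0.33263171 0.008     ] [0.38884877 0.39971958 0.008     ]
jack yaw -9.92158473281472 -10.636123668592901 hob yaw -1.8384252883880947
[0.71529906 0.18238802 0.085     ] [ 0.70581208 -0.11317892  0.085     ]
grip [0.55045109 0.33599287] cam h
arm tool yaw y-axis
wristcam [ 0.26363728 -0.5717282   0.37383438] {'fx': 315.3801854369448, 'fy': 315.3801854369448, 'cx': 255.3172289377015, 'cy': 191.85165352129602, 'R': array([[ 0.30282162, -0.95304504, -0.00205546],
       [-0.90831533, -0.28926079,  0.30214476],
       [-0.28855213, -0.08962896, -0.95325984]]), 't': array([-0.62394939, -0.03886488,  0.381191  ])}
```

```bash
python3 -m pendant '[[1,0.11,0.2,0.1,0,0,0],[1,0.22,0.4,0.2,0,0,0],[1,0.33,0.6,0.25,0,0,0],[1,0.44,0.8,0.25,0,0,0],[1,0.55,1,0.25,0,0,0]]' 40
python3 -m pendant '[[1,0.14,0.2,0,0,0,0],[1,0.28,0.4,0,0,0,0],[1,0.42,0.6,0,0,0,0],[1,0.56,0.8,0,0,0,0],[1,0.7,1,0,0,0,0]]'
python3 -m pendant '[[1,0.06,0.2,0,0,0,-0.1],[1,0.12,0.4,0,0,0,-0.2],[1,0.18,0.6,0,0,0,-0.3],[1,0.24,0.8,0,0,0,-0.4],[1,0.3,1,0,0,0,-0.5]]'
python3 -m pendant '[[1,0.04,0.2,0,0,0,-0.1],[1,0.08,0.4,0,0,0,-0.2],[1,0.12,0.6,0,0,0,-0.3],[1,0.16,0.8,0,0,0,-0.4],[1,0.2,1,0,0,0,-0.47]]'
python3 -m pendant '[[1,0.0,0.15,-0.1,0,0,0],[1,0.0,0.3,-0.2,0,0,0],[1,0.02,0.45,-0.3,0,0,0],[1,0.05,0.65,-0.35,0,0,0],[1,0.05,0.65,-0.35,0,0,0]]'
python3 - <<'E'
from h import *
print(imaging.camera_params('wrist')); snap('wrist','w1.png',s=1.5)
E
```

```text
time: 0.65
ee_pos: [0.3001, -0.3939, 0.2521]
orientation: [0.0, 0.988, 0.153, 0.0]
ft_force: [1.9, 0.4, 0.2]
grip_width: 0.0854
grasp_force: 0.0
time: 1.15
ee_pos: [0.44, -0.1938, 0.2518]
orientation: [0.0, 0.988, 0.153, 0.0]
ft_force: [0.4, -0.4, -0.9]
grip_width: 0.0858
grasp_force: 0.0
time: 1.65
ee_pos: [0.4994, 0.006, 0.2517]
orientation: [0.0, 1.0, 0.028, -0.0]
ft_force: [0.6, -0.6, 0.0]
grip_width: 0.0851
grasp_force: 0.0
time: 2.15
ee_pos: [0.5395, 0.2057, 0.2515]
orientation: [0.0, 0.996, -0.09, -0.0]
ft_force: [0.6, -0.5, 0.2]
grip_width: 0.0854
grasp_force: 0.0
time: 2.65
ee_pos: [0.546, 0.3399, 0.1784]
orientation: [-0.0, 0.996, -0.085, -0.003]
ft_force: [-0.5, 0.9, -0.8]
grip_width: 0.0859
grasp_force: 0.0
{'fx': 315.3801854369448, 'fy': 315.3801854369448, 'cx': 255.3172289377015, 'cy': 191.85165352129602, 'R': array([[-0.16930681, -0.98556284, -0.00104498],
       [-0.93767492,  0.16075362,  0.30809743],
       [-0.30348139,  0.05314285, -0.95135424]]), 't': array([0.42801639, 0.42435762, 0.50563895])}
```

View pics/w1.png

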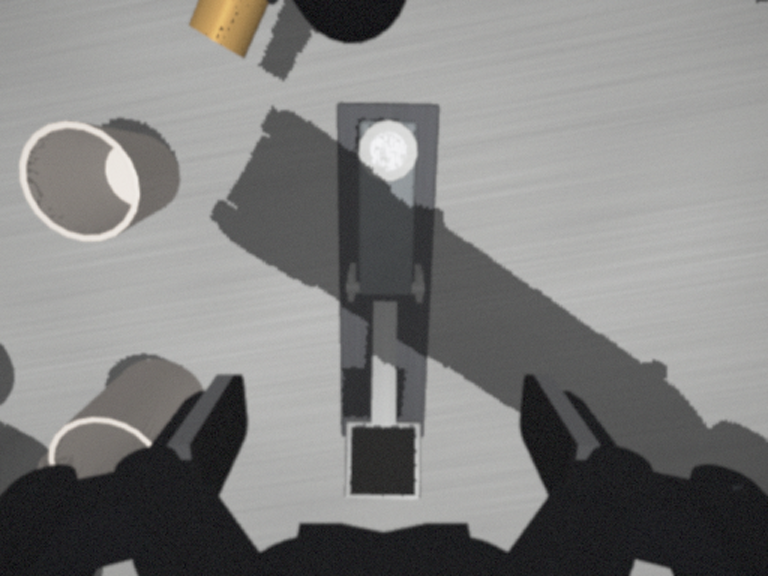

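The wrist view (x1.5) shows the saddle at (388,150), the pedal pad at (383,461) and the housing's rear end at (386,294). The jack lines up with the image, and the mug stands beside the left finger.

```bash
python3 - <<'E'
from h import *
s=px('wrist',388/1.5,150/1.5,.055);p=px('wrist',383/1.5,461/1.5,.092)
m=px('wrist',100/1.5,440/1.5,.085)
a=np.arctan2(*(s-p)[[1,0]]);d=np.array([np.cos(a),np.sin(a)])
st=monitor.state();print(s,p,np.degrees(a),'len',np.linalg.norm((s-p)[:2]),'grip',s[:2]-.065*d,s[:2]-.07*d,st['ee_pos'],st['orientation'],'mug',m)
E
```

```text
[0.61608906 0.32283951 0.055     ] [0.42492726 0.35915415 0.092     ] -10.756199969445047 len 0.19458053287482532 grip [0.55223109 0.33497049] [0.54731894 0.33590364] [0.54725531 0.3373784  0.1796081 ] [ 4.36757231e-05  9.96295216e-01 -8.59763135e-02 -1.97836160e-03] mug [0.46790686 0.54181331 0.085     ]
```

```bash
python3 -m pendant '[[1,0.01,0,-0.15,0,0,-0.02],[1,0.015,0,-0.35,0,0,-0.02],[1,0.015,0,-0.55,0,0,-0.02],[1,0.015,0,-0.72,0,0,-0.02],[1,0.015,0,-0.81,0,0,-0.02]]' 60
python3 -m pendant '[[1,0,0,0,0,0,0],[0.2,0,0,0,0,0,0],[0.2,0,0,0,0,0,0],[0.2,0,0,0,0,0,0],[0.2,0,0,0,0,0,0]]' 60
python3 -m pendant '[[0.2,0,0,0,0,0,0],[0.2,0,0,0,0,0,0],[0.2,0,0,0,0,0,0],[0.2,0,0,0,0,0,0],[0.2,0,0,0,0,0,0]]' 60
```

```text
time: 3.2
ee_pos: [0.5516, 0.3315, 0.0166]
orientation: [0.002, 0.996, -0.094, -0.001]
ft_force: [-0.0, -0.8, -0.1]
grip_width: 0.0853
grasp_force: 0.0
time: 3.7
ee_pos: [0.553, 0.3348, 0.0211]
orientation: [-0.001, 0.996, -0.093, 0.001]
ft_force: [0.1, 0.2, -0.3]
grip_width: 0.0284
grasp_force: 0.0
time: 4.2
ee_pos: [0.5524, 0.3344, 0.0197]
orientation: [0.0, 0.996, -0.093, -0.0]
ft_force: [0.2, -0.4, 0.5]
grip_width: 0.0172
grasp_force: 0.0
```

```bash
python3 - <<'E'
from h import *
snap('wrist','w2.png',s=1.5);print(monitor.state()['grip_width'])
E
```

```text
0.016653640847052145
```

View pics/w2.png

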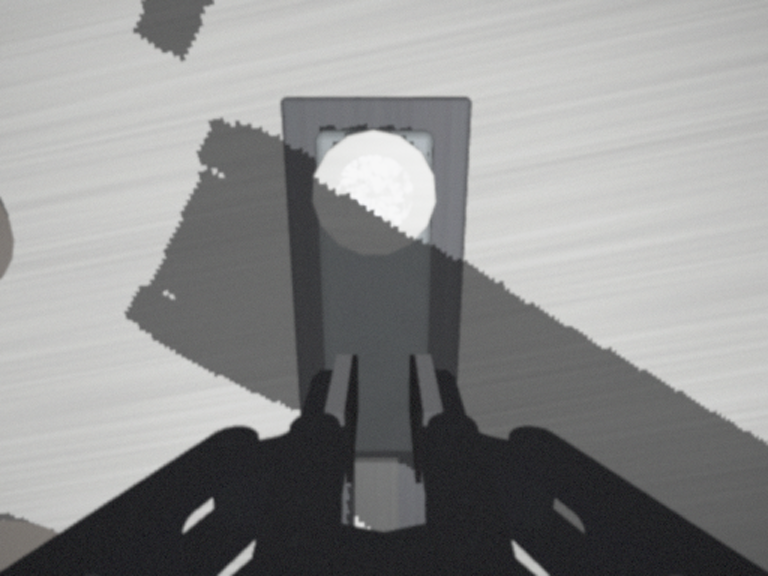

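The wrist view shows the inner finger tips at about (352,357) and (412,357), inside the housing's width (320 to 430). Nothing is gripped. I'll check the real tip height by projection.

```bash
python3 - <<'E'
from h import *
e=monitor.state()['ee_pos']
for dz in (0,.01,.02,.03,.04): print(dz,np.array(proj('wrist',e+[0,0,dz]))*1.5)
p=imaging.camera_params('wrist');print(e,-np.array(p['R']).T@p['t'])
print(np.array(proj('wrist',[.6161,.3228,.055]))*1.5)
for dx in(-.011,.011):
  for z in (.0197,.039,.05): print(dx,z,[ (np.array(proj('wrist',[e[0]+dx-.0015*w,e[1]+w*.0087,z]))*1.5).round() for w in (-1,1)])
E
```

```text
0 [384.19083116 342.97066399]
0.01 [384.22983818 353.91823879]
0.02 [384.27323851 366.09882248]
0.03 [384.32181865 379.73315371]
0.04 [384.37656476 395.09800506]
[0.55234399 0.33438754 0.01970236] [0.62895278 0.3201867  0.1925474 ]
[382.83603919 185.81276366]
-0.011 0.0197 [array([410., 361.]), array([369., 374.])]
-0.011 0.039 [array([413., 384.]), array([367., 399.])]
-0.011 0.05 [array([414., 400.]), array([366., 416.])]
0.011 0.0197 [array([400., 310.]), array([358., 325.])]
0.011 0.039 [array([402., 329.]), array([355., 346.])]
0.011 0.05 [array([403., 342.]), array([353., 359.])]
```

```bash
python3 - <<'E'
from h import *
u,v=map(int,proj('scene',monitor.state()['ee_pos']));print(u,v)
a=imaging.get_image('scene')[:,:,::-1][v-60:v+40,u-50:u+50]
b=imaging.get_image('wrist')[:,:,::-1][220:360,185:325]
cv2.imwrite('pics/c1.png',np.hstack([cv2.resize(a,(400,400),interpolation=2),cv2.resize(b,(400,400),interpolation=2)]))
E
```

```text
340 207
```

View pics/c1.png

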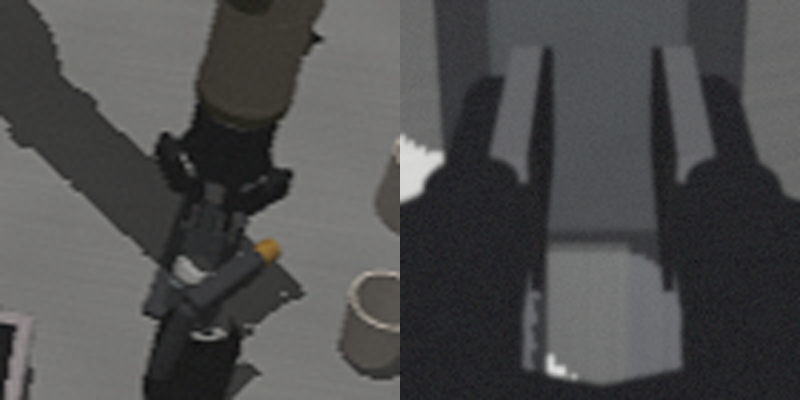

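```bash
python3 -m pendant '[[0.2,0,0,-0.01,0,0,0],[0.2,0,0,-0.02,0,0,0],[0.2,0,0,-0.02,0,0,0],[0.2,0,0,-0.02,0,0,0],[0.2,0,0,-0.02,0,0,0]]'
python3 -m pendant '[[0.5,0,0,0.02,0,0,0],[0.7,0,0,0.02,0,0,0],[0.7,0,0,0.02,0,0,0],[0.7,0,0,0.02,0,0,0],[0.7,0,0,0.02,0,0,0]]'
python3 - <<'E'
from h import *
a=imaging.get_image('wrist')[:,:,::-1][130:370,130:380]
cv2.imwrite('pics/c2.png',cv2.resize(a,None,fx=2.4,fy=2.4,interpolation=2))
E
```

```text
time: 4.85
ee_pos: [0.5524, 0.3344, 0.0159]
orientation: [-0.0, 0.996, -0.093, 0.0]
ft_force: [-0.6, -0.7, 3.8]
grip_width: 0.0169
grasp_force: 1.9
time: 5.35
ee_pos: [0.5523, 0.3343, 0.0196]
orientation: [0.0, 0.996, -0.093, -0.0]
ft_force: [-0.5, 0.3, -0.2]
grip_width: 0.0602
grasp_force: 0.0
```

View pics/c2.png

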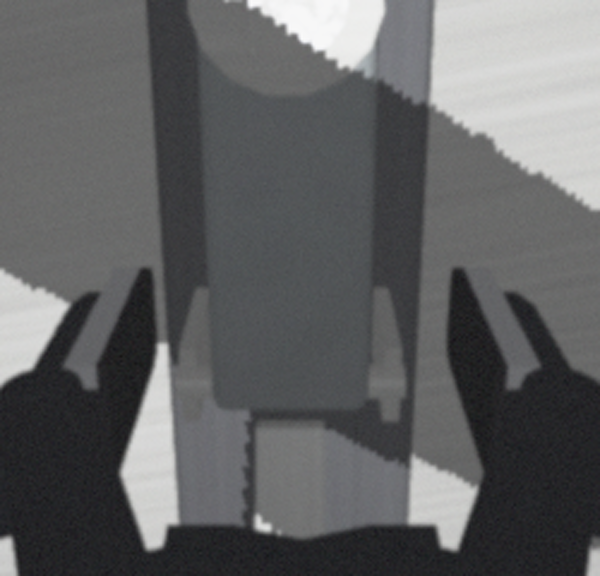

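Contact at TCP z 0.016 with the fingers near shut means the tips were on top of the housing. The tips therefore sit about 25 mm higher than the reported TCP implies. The crop shows hinge cheeks at (195,345) and (388,345) beside the housing, so I'll work out where they are before going lower.

```bash
python3 - <<'E'
from h import *
y=np.radians(-10.6);d=np.array([np.cos(y),np.sin(y)]);s=np.array([.6161,.3228])
for n,U,V in [('earL front',203,290),('earR front',380,288),('ear back',390,420),('tipL',150,268),('tipR',455,268),('housing rear',290,408)]:
  print(n,[ (z,((px('wrist',130+U/2.4,130+V/2.4,z)[:2]-s)@d).round(4),((px('wrist',130+U/2.4,130+V/2.4,z)[:2]-s)@[-d[1],d[0]]).round(4)) for z in (.02,.036,.047)])
E
```

```text
earL front [(0.02, np.float64(-0.0793), np.float64(0.025)), (0.036, np.float64(-0.0708), np.float64(0.0226)), (0.047, np.float64(-0.0649), np.float64(0.021))]
earR front [(0.02, np.float64(-0.0789), np.float64(-0.02)), (0.036, np.float64(-0.0703), np.float64(-0.0182)), (0.047, np.float64(-0.0645), np.float64(-0.0169))]
ear back [(0.02, np.float64(-0.1185), np.float64(-0.0239)), (0.036, np.float64(-0.1063), np.float64(-0.0217)), (0.047, np.float64(-0.0979), np.float64(-0.0202))]
tipL [(0.02, np.float64(-0.0731), np.float64(0.038)), (0.036, np.float64(-0.0651), np.float64(0.0345)), (0.047, np.float64(-0.0596), np.float64(0.032))]
tipR [(0.02, np.float64(-0.0733), np.float64(-0.0387)), (0.036, np.float64(-0.0653), np.float64(-0.0351)), (0.047, np.float64(-0.0598), np.float64(-0.0327))]
housing rear [(0.02, np.float64(-0.1147), np.float64(0.0031)), (0.036, np.float64(-0.1028), np.float64(0.0028)), (0.047, np.float64(-0.0947), np.float64(0.0026))]
```

```bash
python3 -m pendant '[[0.9,0.06,-0.011,0,0,0,0],[0.9,0.06,-0.011,-0.02,0,0,0],[0.9,0.06,-0.011,-0.05,0,0,0],[0.9,0.06,-0.011,-0.07,0,0,0],[0.9,0.06,-0.011,-0.07,0,0,0]]'
python3 -m pendant '[[0.9,0,0,-0.02,0,0,0],[0.9,0,0,-0.04,0,0,0],[0.9,0,0,-0.05,0,0,0],[0.9,0,0,-0.05,0,0,0],[0.9,0,0,-0.05,0,0,0]]'
python3 -m pendant '[[0.5,0,0,0,0,0,0],[0.3,0,0,0,0,0,0],[0.3,0,0,0,0,0,0],[0.3,0,0,0,0,0,0],[0.3,0,0,0,0,0,0]]' 40
```

```text
time: 5.9
ee_pos: [0.5635, 0.3319, 0.0045]
orientation: [0.0, 0.996, -0.093, -0.001]
ft_force: [0.0, -0.3, 0.3]
grip_width: 0.0769
grasp_force: 0.0
time: 6.4
ee_pos: [0.5644, 0.3323, -0.0042]
orientation: [-0.0, 0.996, -0.093, 0.0]
ft_force: [0.2, -0.2, 0.9]
grip_width: 0.0764
grasp_force: 0.0
time: 6.9
ee_pos: [0.5648, 0.3336, -0.0033]
orientation: [-0.001, 0.996, -0.093, 0.001]
ft_force: [0.9, 3.5, 4.7]
grip_width: 0.0352
grasp_force: 43.0
```

Gripped at 35 mm. I raise the grip force, lift a little and carry it to a staging point short of the bracket.

```bash
python3 -m pendant '[[0.2,0,0,0,0,0,0],[0.2,0,0,0.02,0,0,0],[0.2,0,0,0.06,0,0,0],[0.2,0,0,0.1,0,0,0],[0.2,0,0,0.1,0,0,0]]' 100
python3 -m pendant '[[0.2,-0.01,-0.12,0,0,0,0.05],[0.2,-0.02,-0.28,0,0,0,0.1],[0.2,-0.03,-0.44,0,0,0,0.16],[0.2,-0.04,-0.6,0,0,0,0.22],[0.2,-0.06,-0.75,0,0,0,0.31]]'
python3 -m pendant '[[0.2,0,-0.15,0,0,0,0],[0.2,0,-0.3,0,0,0,0],[0.2,0,-0.45,0,0,0,0],[0.2,0,-0.6,0,0,0,0],[0.2,0,-0.72,0,0,0,0]]'
python3 - <<'E'
from h import *
imaging.get_image('top');s=monitor.state();print(s['ee_pos'],s['orientation'],s['ft_force'],s['grip_width'])
a=imaging.get_image('top')[:,:,::-1][120:240,190:310];b=imaging.get_image('wrist')[:,:,::-1][:,100:410]
cv2.imwrite('pics/c3.png',np.hstack([cv2.resize(a,(400,400),interpolation=2),cv2.resize(b,(400,int(384*400/310)),interpolation=2)[:400]]))
E
```

```text
time: 7.4
ee_pos: [0.5649, 0.3322, 0.0168]
orientation: [-0.0, 0.996, -0.094, 0.0]
ft_force: [0.5, 0.1, -7.6]
grip_width: 0.0343
grasp_force: 101.4
time: 7.9
ee_pos: [0.5523, 0.1802, 0.0156]
orientation: [0.0, 1.0, -0.016, 0.0]
ft_force: [1.2, -0.6, -8.4]
grip_width: 0.0339
grasp_force: 101.7
time: 8.4
ee_pos: [0.5521, 0.0356, 0.0157]
orientation: [0.001, 1.0, -0.017, -0.0]
ft_force: [0.4, -0.3, -7.9]
grip_width: 0.0336
grasp_force: 101.7
[0.55232278 0.03007316 0.01531301] [ 2.19146411e-03  9.99811591e-01 -1.92823369e-02 -4.13113783e-04] [ 0.10894706 -6.62896823 -9.34016799] 0.033866076397017664
```

View pics/c3.png

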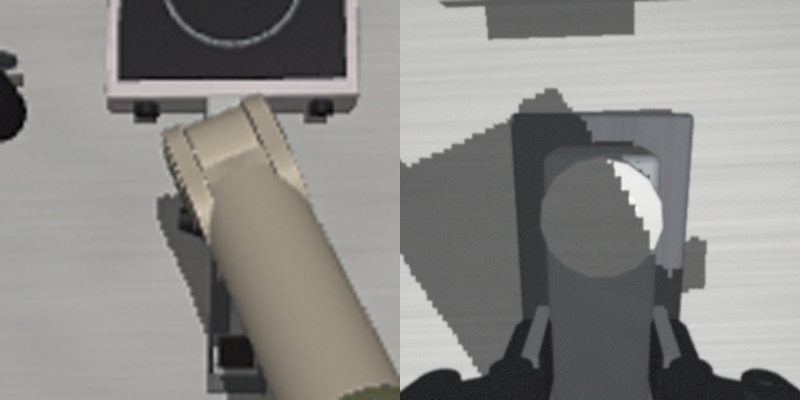

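The top crop shows the jack in line in front of the hob. In the wrist crop the saddle is at (602,217), the bracket's front edge runs along the top from (443,3) to (690,1), and the base's front edge is near row 114.

```bash
python3 - <<'E'
from h import *
imaging.get_image('wrist')
s=monitor.state();print(s['ee_pos'],s['orientation'],s['ft_force'])
k=.775;f=lambda U,V,z:px('wrist',100+(U-400)*k,V*k,z)
print('saddle',f(602,217,.075),'base L/R',f(513,114,.028),f(693,113,.028))
for z in (.074,.08): print('plate',z,f(443,5,z),f(690,3,z))
p=imaging.camera_params('wrist');print(-np.array(p['R']).T@p['t'])
a=imaging.get_image('wrist');cv2.imwrite('pics/raw.png',a[:,:,::-1])
g=a[:40].mean(2);print(g[0:40:3,229].round(),g[0:40:3,150].round())
E
```

```text
[0.55227565 0.03726981 0.01573039] [ 6.70576226e-05  9.99854730e-01 -1.70443963e-02 -4.76057449e-05] [ 0.19234684  1.73708162 -8.79392013]
saddle [0.60333494 0.03539549 0.075     ] base L/R [0.63291223 0.06766212 0.028     ] [6.30948980e-01 2.31415115e-04 2.80000000e-02]
plate 0.074 [0.65839158 0.07308836 0.074     ] [0.6567108  0.01178222 0.074     ]
plate 0.08 [0.65691507 0.07108544 0.08      ] [0.65532232 0.01299006 0.08      ]
[0.63019914 0.03484469 0.18856375]
[ 92.  97.  99.  98.  96.  95.  99. 100.  98. 121. 199. 197. 194. 198.] [108. 183. 193. 195. 195. 195. 189. 192. 194. 192. 204. 197. 195. 193.]
```

```bash
python3 -m pendant '[[0.2,0,0,-0.04,0,0,0],[0.2,0,0,-0.075,0,0,0],[0.2,0.05,0,-0.075,0,0,0],[0.2,0.1,0,-0.075,0,0,0],[0.2,0.15,0,-0.075,0,0,0]]'
python3 -m pendant '[[0.2,0,0,0,0,0,0],[0.2,0,0,0,0,0,0],[0.2,0,0,0,0,0,0],[0.2,0,0,0,0,0,0],[0.2,0,0,0,0,0,0]]'
python3 - <<'E'
from h import *
s=monitor.state();print(s['ee_pos'],s['orientation'],s['ft_force'])
snap('wrist','w3.png',(100,0,410,240),2.5)
E
```

```text
time: 9.15
ee_pos: [0.5839, 0.0384, 0.0009]
orientation: [-0.0, 1.0, -0.016, 0.0]
ft_force: [1.1, -0.1, -7.7]
grip_width: 0.0337
grasp_force: 101.7
time: 9.65
ee_pos: [0.5822, 0.0382, 0.0009]
orientation: [0.0, 1.0, -0.016, 0.0]
ft_force: [1.2, -0.1, -7.6]
grip_width: 0.0338
grasp_force: 101.8
[0.58219906 0.03815497 0.00085258] [ 5.25167564e-05  9.99871365e-01 -1.60390073e-02  1.50835717e-05] [ 1.21824919 -0.13676569 -7.60933523]
```

View pics/w3.png

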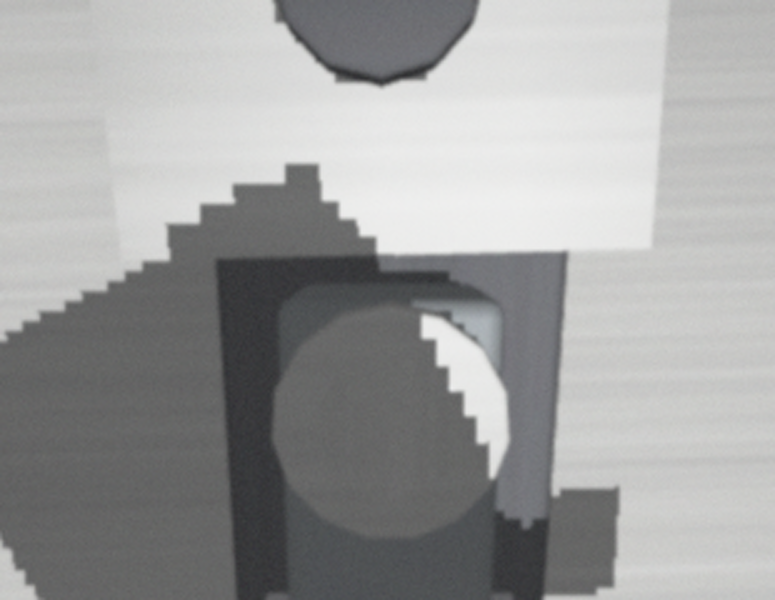

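The bolt head's centre column is about 378 with its near edge at (380,83). The plate's front edge runs (121,260)–(652,247), and the saddle disc's centre is (391,421).

```bash
python3 - <<'E'
from h import *
f=lambda U,V,z:px('wrist',100+(U-1)/2.5,(V-1)/2.5,z)
s=f(391,421,.060);a=f(121,260,.08);b=f(652,247,.08);bo=f(380,83,.085)
d=a-b;y=np.arctan2(d[1],d[0])-np.pi/2;n=np.array([np.cos(y),np.sin(y)])
print('saddle',s,'bolt near',bo,'-> pad',bo[:2]+.011*n,'plate mid-> pad',((a+b)/2)[:2]+.028*n,'w',np.linalg.norm(d),np.degrees(y))
L=f(217,260,.013);R=f(567,252,.013);e=L-R;print('jack yaw',np.degrees(np.arctan2(e[1],e[0]))-90,'front mid',(L+R)/2,np.linalg.norm(e))
print('need',(bo[:2]+.011*n)-s[:2])
E
```

```text
saddle [0.63331634 0.03657155 0.06      ] bolt near [0.6744638  0.03641937 0.085     ] -> pad [0.68546338 0.03632255] plate mid-> pad [0.68564232 0.03617437] w 0.060680812138194665 -0.5043094341473523
jack yaw -0.5924031855425511 front mid [0.65536343 0.03567113 0.013     ] 0.0686521528314695
need [ 0.05214703 -0.000249  ]
```

```bash
python3 -m pendant '[[0.2,0.03,0,0,0,0,0],[0.2,0.06,0,0,0,0,0],[0.2,0.09,0,0,0,0,0],[0.2,0.12,0,0,0,0,0],[0.2,0.12,0,0,0,0,0]]'
python3 -m pendant '[[0.2,0.02,0,0,0,0,0],[0.2,0.04,0,0,0,0,0],[0.2,0.05,0,0,0,0,0],[0.2,0.06,0,0,0,0,0],[0.2,0.06,0,0,0,0,0]]'

```

```text
time: 10.2
ee_pos: [0.6075, 0.0382, 0.0008]
orientation: [-0.0, 1.0, -0.016, 0.0]
ft_force: [0.3, -0.3, -7.4]
grip_width: 0.0341
grasp_force: 101.8
time: 10.7
ee_pos: [0.6186, 0.0382, 0.0008]
orientation: [-0.0, 1.0, -0.016, 0.0]
ft_force: [0.2, 0.5, -8.3]
grip_width: 0.0338
grasp_force: 101.8
```

```bash
python3 -m pendant '[[0.2,0.01,0,0,0,0,0],[0.2,0.02,0,0,0,0,0],[0.2,0.03,0,0,0,0,0],[0.2,0.04,0,0,0,0,0],[0.2,0.04,0,0,0,0,0]]'
python3 -m pendant '[[0.2,0.01,0,0,0,0,0],[0.2,0.02,0,0,0,0,0],[0.2,0.03,0,0,0,0,0],[0.2,0.04,0,0,0,0,0],[0.2,0.04,0,0,0,0,0]]'
python3 - <<'E'
from h import *
s=monitor.state();print(s['ee_pos'])
f=np.array(proj('wrist',[.6855,.0363,.085]));print(f)
snap('wrist','w4.png')
E
```

```text
time: 11.2
ee_pos: [0.6267, 0.0382, 0.0008]
orientation: [-0.0, 1.0, -0.016, 0.0]
ft_force: [0.2, -0.1, -8.0]
grip_width: 0.034
grasp_force: 101.8
time: 11.7
ee_pos: [0.6347, 0.0382, 0.0008]
orientation: [-0.0, 1.0, -0.016, 0.0]
ft_force: [-0.3, -1.2, -7.3]
grip_width: 0.0338
grasp_force: 101.8
[0.63470624 0.03817214 0.00079205]
[257.19764224 188.56357254]
```

```bash
python3 -m pendant '[[0.2,0,0,-0.008,0,0,0],[0.2,0,0,-0.015,0,0,0],[0.2,0,0,-0.022,0,0,0],[0.2,0,0,-0.022,0,0,0],[0.2,0,0,-0.022,0,0,0]]'
```

```text
time: 12.25
ee_pos: [0.6343, 0.0381, -0.003]
orientation: [0.0, 1.0, -0.016, 0.0]
ft_force: [-6.2, -0.6, 2.4]
grip_width: 0.0339
grasp_force: 103.2
```

```bash
python3 -m pendant '[[0.5,0,0,0,0,0,0],[0.75,0,0,0,0,0,0],[0.8,0,0,0,0,0,0],[0.8,0,0,0,0,0,0],[0.8,0,0,0,0,0,0]]' 40
python3 -m pendant '[[0.8,0,0,0.06,0,0,0],[0.8,0,0,0.2,0,0,0],[0.8,0,0,0.4,0,0,0],[0.8,-0.1,0,0.6,0,0,0],[0.8,-0.2,0,0.6,0,0,0]]'
python3 -m pendant '[[0.4,-0.2,0,0.1,0,0,0],[0,-0.4,0,0.1,0,0,0],[0,-0.6,0,0.1,0,0,0],[0,-0.7,0,0.1,0,0,0],[0,-0.7,0,0.1,0,0,0]]'
python3 -m pendant '[[0,0,0,0,0,0,0],[0,0,0,0,0,0,0],[0,0,0,0,0,0,0],[0,0,0,0,0,0,0],[0,0,0,0,0,0,0]]'
python3 - <<'E'
from h import *
s=monitor.state();print(s['ee_pos'])
im=imaging.get_image('wrist')[:,:,::-1];cv2.imwrite('pics/w5.png',cv2.resize(im,None,fx=1.5,fy=1.5))
E
```

```text
time: 12.75
ee_pos: [0.6346, 0.0382, -0.0035]
orientation: [-0.0, 1.0, -0.016, 0.0]
ft_force: [0.1, 0.8, -0.0]
grip_width: 0.0682
grasp_force: 0.0
time: 13.25
ee_pos: [0.5978, 0.0397, 0.1236]
orientation: [-0.001, 1.0, -0.016, 0.005]
ft_force: [0.3, 1.0, -0.1]
grip_width: 0.0683
grasp_force: 0.0
time: 13.75
ee_pos: [0.4524, 0.0382, 0.1374]
orientation: [0.001, 1.0, -0.016, 0.0]
ft_force: [0.5, -1.0, 0.3]
grip_width: 0.0001
grasp_force: 0.0
time: 14.25
ee_pos: [0.4546, 0.0384, 0.1362]
orientation: [-0.0, 1.0, -0.016, -0.0]
ft_force: [0.3, 0.1, -0.7]
grip_width: 0.0002
grasp_force: 0.0
[0.45462355 0.03839395 0.1361643 ]
```

View pics/w5.png

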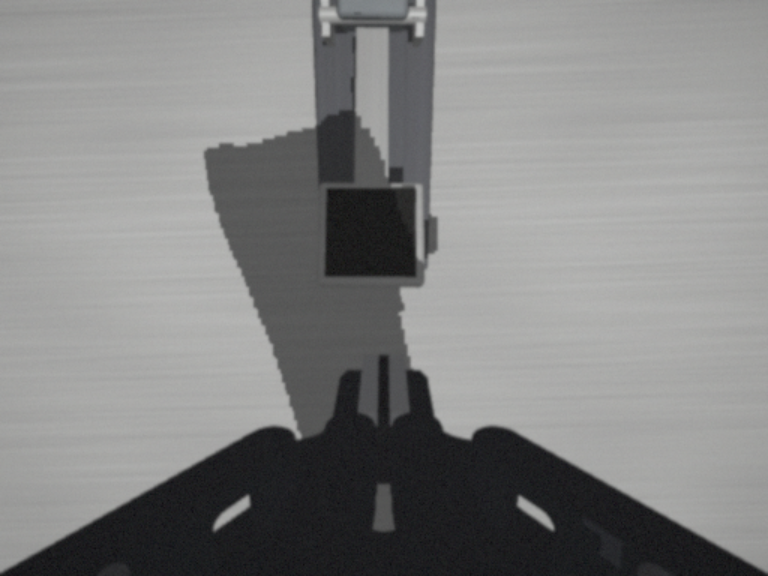

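The pedal pad's centre is at (371,231), the closed finger tips at (384,357), and the housing's rear end is around (372,22).

```bash
python3 - <<'E'
from h import *
f=lambda u,v,z:px('wrist',u/1.5,v/1.5,z)
p=f(371,231,.092);h=f(372,18,.045);print('pedal',p,'housing rear',h)
A=(f(313,20,.008)+f(435,20,.008))/2;B=(f(319,180,.008)+f(430,180,.008))/2
d=A-B;y=np.arctan2(d[1],d[0]);print('yaw',np.degrees(y),A,B)
for yy in (y,np.radians(-.6)):
  n=np.array([np.cos(yy),np.sin(yy)]);print('saddle est',p[:2]+.193*n,h[:2]+.095*n)
st=monitor.state()['ee_pos'];print(st,[ (z,(np.array(proj('wrist',[st[0],st[1],z]))*1.5).round()) for z in (.136,.15,.165)])
# saddle hidden? check top cam bolt vs before
print(np.array(proj('top',[.6855,.0363,.085]))*1.5)
E
```

```text
pedal [0.49140057 0.04319204 0.092     ] housing rear [0.58911665 0.04000094 0.045     ]
yaw -1.9719631266970934 [0.59600973 0.03947455 0.008     ] [0.50748146 0.04252265 0.008     ]
saddle est [0.68428628 0.03655083] [0.68406039 0.03673195]
saddle est [0.68438999 0.04117099] [0.68411144 0.03900613]
[0.45453157 0.03835902 0.13620505] [(0.136, array([384., 343.])), (0.15, array([384., 359.])), (0.165, array([384., 378.]))]
[388.70728181 232.02896984]
```

```bash
python3 -m pendant '[[0,0.06,0.01,-0.03,0,0,0],[0,0.12,0.02,-0.06,0,0,0],[0,0.19,0.024,-0.1,0,0,0],[0,0.19,0.024,-0.12,0,0,0],[0,0.19,0.024,-0.15,0,0,0]]'
python3 -m pendant '[[0,0,0,-0.025,0,0,0],[0,0,0,-0.05,0,0,0],[0,0,0,-0.075,0,0,0],[0,0,0,-0.1,0,0,0],[0,0,0,-0.1,0,0,0]]'
python3 -m pendant '[[0,0,0,-0.015,0,0,0],[0,0,0,-0.03,0,0,0],[0,0,0,-0.045,0,0,0],[0,0,0,-0.06,0,0,0],[0,0,0,-0.06,0,0,0]]'
```

```text
time: 14.8
ee_pos: [0.4922, 0.0432, 0.106]
orientation: [-0.0, 1.0, -0.016, -0.0]
ft_force: [-0.7, -0.3, -0.1]
grip_width: 0.0
grasp_force: 0.0
time: 15.3
ee_pos: [0.4918, 0.0429, 0.0857]
orientation: [0.0, 1.0, -0.016, -0.0]
ft_force: [0.8, -0.6, -0.0]
grip_width: -0.0001
grasp_force: 0.0
time: 15.8
ee_pos: [0.4921, 0.0429, 0.0739]
orientation: [-0.0, 1.0, -0.016, -0.0]
ft_force: [-0.1, -0.5, 0.8]
grip_width: 0.0005
grasp_force: 0.0
```

```bash
python3 -m pendant '[[0,0,0,-0.015,0,0,0],[0,0,0,-0.03,0,0,0],[0,0,0,-0.045,0,0,0],[0,0,0,-0.06,0,0,0],[0,0,0,-0.06,0,0,0]]'
python3 -m pendant '[[0,-0.005,0,-0.01,0,0,0],[0,-0.008,0,-0.02,0,0,0],[0,-0.01,0,-0.03,0,0,0],[0,-0.015,0,-0.04,0,0,0],[0,-0.015,0,-0.04,0,0,0]]'
```

```text
time: 16.3
ee_pos: [0.4925, 0.0431, 0.0622]
orientation: [-0.0, 1.0, -0.016, 0.0]
ft_force: [0.2, 0.1, 2.1]
grip_width: -0.0003
grasp_force: 1.3
time: 16.8
ee_pos: [0.4893, 0.0431, 0.0542]
orientation: [-0.0, 1.0, -0.016, 0.0]
ft_force: [-0.7, 0.4, 3.0]
grip_width: 0.0
grasp_force: 1.5
```

```bash
python3 -m pendant '[[0,-0.01,0,-0.02,0,0,0],[0,-0.016,0,-0.04,0,0,0],[0,-0.022,0,-0.06,0,0,0],[0,-0.027,0,-0.08,0,0,0],[0,-0.027,0,-0.08,0,0,0]]'
python3 -m pendant '[[0,-0.004,0,-0.02,0,0,0],[0,-0.008,0,-0.04,0,0,0],[0,-0.011,0,-0.06,0,0,0],[0,-0.014,0,-0.08,0,0,0],[0,-0.014,0,-0.08,0,0,0]]'
```

```text
time: 17.3
ee_pos: [0.4842, 0.0433, 0.0388]
orientation: [0.0, 1.0, -0.016, 0.0]
ft_force: [-4.4, 0.7, 16.0]
grip_width: -0.0001
grasp_force: 7.2
time: 17.8
ee_pos: [0.4808, 0.0434, 0.0226]
orientation: [0.0, 1.0, -0.016, -0.0]
ft_force: [-6.4, 0.9, 17.4]
grip_width: 0.0001
grasp_force: 8.0
```

```bash
python3 -m pendant '[[0,-0.001,0,-0.01,0,0,0],[0,-0.002,0,-0.02,0,0,0],[0,-0.002,0,-0.03,0,0,0],[0,-0.002,0,-0.035,0,0,0],[0,-0.002,0,-0.035,0,0,0]]'
```

```text
time: 18.3
ee_pos: [0.4799, 0.0434, 0.0157]
orientation: [0.0, 1.0, -0.016, -0.001]
ft_force: [-7.2, 0.6, 16.5]
grip_width: 0.0003
grasp_force: 8.6
```

```bash
python3 -m pendant '[[0,0,0,-0.008,0,0,0],[0,0,0,-0.016,0,0,0],[0,0,0,-0.02,0,0,0],[0,0,0,-0.02,0,0,0],[0,0,0,-0.02,0,0,0]]'
```

```text
time: 18.8
ee_pos: [0.4797, 0.0434, 0.0122]
orientation: [0.0, 1.0, -0.016, -0.001]
ft_force: [-11.2, 1.3, 24.3]
grip_width: 0.0002
grasp_force: 12.1
```

```bash
python3 -m pendant '[[0,0,0,-0.005,0,0,0],[0,0,0,-0.005,0,0,0],[0,0,0,-0.005,0,0,0],[0,0,0,-0.005,0,0,0],[0,0,0,-0.005,0,0,0]]'
python3 - <<'E'
from h import *
snap('top','t_down.png');snap('scene','s_down.png')
E
```

```text
time: 19.3
ee_pos: [0.4798, 0.0434, 0.0118]
orientation: [0.001, 1.0, -0.016, -0.001]
ft_force: [-14.5, -0.3, 32.6]
grip_width: -0.0001
grasp_force: 16.1
```

The force rises stiffly at the stop (32 N with 0.4 mm of travel). I release along the same arc and let the pedal spring all the way up.

```bash
python3 -m pendant '[[0,0.002,0,0.03,0,0,0],[0,0.005,0,0.06,0,0,0],[0,0.01,0,0.09,0,0,0],[0,0.015,0,0.12,0,0,0],[0,0.02,0,0.15,0,0,0]]'
python3 -m pendant '[[0,0.01,0,0.03,0,0,0],[0,0.02,0,0.07,0,0,0],[0,0.035,0,0.11,0,0,0],[0,0.042,0,0.15,0,0,0],[0,0.042,0,0.21,0,0,0]]'
python3 -m pendant '[[0,-0.05,-0.01,0.08,0,0,0],[0,-0.12,-0.02,0.16,0,0,0],[0,-0.19,-0.024,0.26,0,0,0],[0,-0.19,-0.024,0.26,0,0,0],[0,-0.19,-0.024,0.26,0,0,0]]'
python3 -m pendant '[[0,0,0,0,0,0,0],[0,0,0,0,0,0,0],[0,0,0,0,0,0,0],[0,0,0,0,0,0,0],[0,0,0,0,0,0,0]]'
python3 - <<'E'
from h import *
st=monitor.state();print(st['ee_pos'])
w=imaging.get_image('wrist')[:,:,::-1];cv2.imwrite('pics/w6.png',w)
g=cv2.cvtColor(w,cv2.COLOR_BGR2GRAY);t=cv2.imread('pics/w5.png',0);t=cv2.resize(t,(512,384),interpolation=cv2.INTER_AREA)
for n,(u0,v0,u1,v1) in {'pedal':(205,115,290,195),'hinge':(205,0,290,35)}.items():
    m=cv2.matchTemplate(g[max(0,v0-20):v1+20,u0-20:u1+20],t[v0:v1,u0:u1],cv2.TM_CCOEFF_NORMED);_,q,_,l=cv2.minMaxLoc(m);print(n,q,l[0]-20,l[1]-min(20,v0))
a=imaging.get_image('top')[:,:,::-1];cv2.imwrite('pics/t_up.png',a)
o=cv2.resize(cv2.imread('pics/top1.png'),(512,384),interpolation=cv2.INTER_AREA);d=cv2.imread('pics/t_down.png')
c=lambda i:cv2.cvtColor(i,cv2.COLOR_BGR2GRAY).astype(np.float32)[75:165,215:305]
for n,i in(('up',a),('down',d)): print(n,cv2.phaseCorrelate(c(o),c(i)),np.abs(c(o)-c(i))[:70].mean())
for u in range(2):pass
E
```

```text
time: 19.9
ee_pos: [0.4848, 0.0432, 0.0411]
orientation: [0.0, 1.0, -0.016, 0.0]
ft_force: [-1.7, 0.5, 12.9]
grip_width: 0.0
grasp_force: 6.0
time: 20.4
ee_pos: [0.4922, 0.0428, 0.0822]
orientation: [-0.0, 1.0, -0.016, -0.001]
ft_force: [-0.2, -0.2, -0.3]
grip_width: -0.0004
grasp_force: 0.0
time: 20.9
ee_pos: [0.4553, 0.0379, 0.1347]
orientation: [0.0, 1.0, -0.016, 0.0]
ft_force: [0.3, 0.0, 0.3]
grip_width: 0.0002
grasp_force: 0.0
time: 21.4
ee_pos: [0.4551, 0.0383, 0.1341]
orientation: [-0.0, 1.0, -0.016, -0.0]
ft_force: [0.1, 0.5, -0.1]
grip_width: -0.0002
grasp_force: 0.0
[0.45513373 0.03828825 0.1341253 ]
pedal 0.9919282793998718 0 1
hinge 0.9862106442451477 0 0
up ((0.0319300030356473, 1.3206193858984108), 0.9421239831712511) 7.942381
down ((0.006317727004237383, -0.8866548169996307), 0.9037057203128014) 8.981746
```

```bash
python3 - <<'E'
from h import *
rd=lambda f:cv2.cvtColor(cv2.resize(cv2.imread('pics/'+f),(512,384),interpolation=cv2.INTER_AREA),cv2.COLOR_BGR2GRAY).astype(np.float32)
o,u,d=rd('top1.png'),rd('t_up.png'),rd('t_down.png')
regs={'hobrear':(215,78,305,130),'whitebox':(345,70,405,110),'disc':(150,70,190,110),'hobfull':(215,78,305,148)}
for n,(a,b,c,e) in regs.items():
  w=cv2.createHanningWindow((c-a,e-b),cv2.CV_32F)
  for m,i in(('up',u),('down',d)):
    M=np.eye(2,3,dtype=np.float32);cc,M=cv2.findTransformECC(o[b:e,a:c],i[b:e,a:c],M,cv2.MOTION_TRANSLATION,(3,200,1e-6));print(n,m,cc.__round__(3),M[:,2])
print([px('top',259,v,.085)[:2] for v in (100,101)])
for v in range(70,160,1):
  pass
col=lambda i,x:[int(t) for t in i[76:160,x]]
for x in (228,): print(col(o,x)[:14],col(u,x)[:14]);print(col(o,x)[60:84],col(u,x)[60:84])
E
```

```text
hobrear up 0.997 [0.00656439 1.2873348 ]
hobrear down 0.996 [-0.05184649 -0.1353406 ]
whitebox up 1.0 [0.00621202 0.01170988]
whitebox down 1.0 [0.00475135 0.00883444]
disc up 1.0 [ 0.00055647 -0.0019071 ]
disc down 1.0 [-0.00669111 -0.00241775]
hobfull up 0.99 [0.01052503 1.3323144 ]
hobfull down 0.988 [-0.00284415 -0.892102  ]
[array([0.91260103, 0.03280504]), array([0.90833786, 0.03288079])]
[164, 168, 167, 166, 164, 166, 166, 170, 148, 81, 35, 35, 37, 39] [161, 166, 164, 162, 161, 163, 161, 163, 155, 181, 94, 30, 35, 39]
[45, 45, 45, 45, 45, 45, 40, 46, 135, 182, 191, 192, 180, 118, 81, 84, 85, 86, 159, 173, 169, 167, 168, 166] [44, 45, 45, 44, 45, 46, 44, 44, 42, 42, 175, 188, 187, 191, 124, 86, 83, 86, 85, 74, 154, 167, 165, 163]
```

The jack hasn't moved and the pedal is fully up. The hob crept about 5 mm towards the robot as it set down, which still leaves it well on the saddle. Now the second stroke.

```bash
python3 -m pendant '[[0,0.06,0.01,-0.06,0,0,0],[0,0.12,0.02,-0.12,0,0,0],[0,0.19,0.024,-0.18,0,0,0],[0,0.19,0.024,-0.22,0,0,0],[0,0.19,0.024,-0.26,0,0,0]]'
python3 -m pendant '[[0,0,0,-0.025,0,0,0],[0,0,0,-0.05,0,0,0],[0,0,0,-0.075,0,0,0],[0,0,0,-0.1,0,0,0],[0,0,0,-0.1,0,0,0]]'
python3 -m pendant '[[0,-0.009,0,-0.02,0,0,0],[0,-0.018,0,-0.04,0,0,0],[0,-0.025,0,-0.06,0,0,0],[0,-0.032,0,-0.08,0,0,0],[0,-0.038,0,-0.1,0,0,0]]'
python3 -m pendant '[[0,-0.005,0,-0.02,0,0,0],[0,-0.01,0,-0.04,0,0,0],[0,-0.014,0,-0.06,0,0,0],[0,-0.018,0,-0.08,0,0,0],[0,-0.022,0,-0.1,0,0,0]]'
python3 -m pendant '[[0,0,0,-0.015,0,0,0],[0,0,0,-0.025,0,0,0],[0,0,0,-0.035,0,0,0],[0,0,0,-0.04,0,0,0],[0,0,0,-0.04,0,0,0]]'
```

```text
time: 22.0
ee_pos: [0.4928, 0.0432, 0.0817]
orientation: [-0.0, 1.0, -0.016, -0.0]
ft_force: [-0.1, 0.0, -0.3]
grip_width: 0.0002
grasp_force: 0.0
time: 22.5
ee_pos: [0.4932, 0.043, 0.0622]
orientation: [-0.0, 1.0, -0.016, 0.0]
ft_force: [1.7, -0.1, 2.3]
grip_width: -0.0001
grasp_force: 1.3
time: 23.0
ee_pos: [0.4854, 0.0432, 0.0421]
orientation: [-0.0, 1.0, -0.016, 0.0]
ft_force: [0.1, 0.9, 13.8]
grip_width: -0.0003
grasp_force: 7.6
time: 23.5
ee_pos: [0.4812, 0.0434, 0.0231]
orientation: [0.0, 1.0, -0.016, 0.0]
ft_force: [-6.1, 1.1, 18.2]
grip_width: -0.0
grasp_force: 8.6
time: 24.0
ee_pos: [0.4802, 0.0434, 0.0147]
orientation: [0.0, 1.0, -0.016, -0.001]
ft_force: [-8.6, 0.3, 17.9]
grip_width: 0.0003
grasp_force: 8.8
```

```bash
python3 -m pendant '[[0,0,0,-0.005,0,0,0],[0,0,0,-0.01,0,0,0],[0,0,0,-0.015,0,0,0],[0,0,0,-0.018,0,0,0],[0,0,0,-0.018,0,0,0]]'
```

```text
time: 24.5
ee_pos: [0.4801, 0.0435, 0.0119]
orientation: [0.001, 1.0, -0.016, -0.001]
ft_force: [-13.4, 0.9, 28.9]
grip_width: 0.0001
grasp_force: 14.5
```

```bash
python3 -m pendant '[[0,0,0,0,0,0,0],[0,0,0,0,0,0,0],[0,0,0,0,0,0,0],[0,0,0,0,0,0,0],[0,0,0,0,0,0,0]]'
python3 - <<'E'
from h import *
rd=lambda f:cv2.cvtColor(cv2.resize(cv2.imread('pics/'+f),(512,384),interpolation=cv2.INTER_AREA),cv2.COLOR_BGR2GRAY).astype(np.float32)
snap('top','t_fin.png');u,d,f=rd('t_up.png'),rd('t_down.png'),rd('t_fin.png')
for n,i in(('vs down1',d),('vs up',u)):
  cc,M=cv2.findTransformECC(i[78:148,215:305],f[78:148,215:305],np.eye(2,3,dtype=np.float32),cv2.MOTION_TRANSLATION,(3,200,1e-6));print(n,round(cc,3),M[:,2])
E
```

```text
time: 25.0
ee_pos: [0.4801, 0.0434, 0.0119]
orientation: [0.001, 1.0, -0.016, -0.001]
ft_force: [-13.9, -0.2, 28.8]
grip_width: 0.0
grasp_force: 14.4
vs down1 0.994 [0.00395407 1.3185793 ]
vs up 0.99 [-0.02578901 -0.8644764 ]
```

```bash
python3 -c "
from station import workorder
print(workorder.job_done())"
```

```text
the job is handed in; nothing more can be done
None
```

The jack stands under the lift pad; I did the trial lift and set-down, then pumped the pedal down again, and handed in with the hob raised and the fingers pressing the pedal at about 29 N. The hob crept about 5 mm towards the robot during the trial lift, so the saddle is about that far off the pad's centre.

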